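# Slide the tall cylinder into the test nest and start the test

## Robot

A 7-joint arm with a two-finger parallel gripper is mounted at the origin on the work surface. World frame = base frame: x ahead of the robot, y to its left, z up, the work surface at z = 0. Lengths are in m, angles in degrees, forces in N, time in s.
With the tool pointing down it reaches from about 0.425 to 0.875 m from the base axis. Payload 4.7 kg.
Tool frame: the origin (TCP) lies at the very end of the fingers, on their centre line; the grasp point (between the pads) lies 19 mm behind it; z points along the fingers, y is the line along which they close (so a half turn about z gives the same grasp; the last joint's range is limited). The gripper opens to 87 mm and grips with 3 to 60 N. Pads are 19 mm wide; open, the fingers measure 117 mm over their backs; the gripper's body (75 mm by 190 mm) begins 51 mm behind the grasp point.
Start: joints at [0.808, 18.392, -4.016, 83.108, 1.295, 78.541, -3.26], TCP at [0.65, -0, 0.223] pointing down, gripper open.
Joint ranges: [-163.93, 163.93], [-17.29, 119.83], [-79.2, 71.16], [3.27, 140.29], [-89.18, 269.18], [5.43, 117.66], [-154.24, 154.24]. Speed limits (degrees/s): [147.25, 147.25, 180, 180, 180, 180, 180].

## Interface

Orientations are given as [roll, pitch, yaw] about the fixed x, y, z axes, in that order (R = Rz(yaw) Ry(pitch) Rx(roll)).
In Python, from cell import get_obs, read_camera, sign_off, silhouettes gives the robot as it stands.
- The arm moves only by the tool play_rows, never from a script. Its argument "steps" is a list that holds one entry, the list of rows, each a list of 7 numbers: the shift along the tool's x, y, z in m, then the turn, a rotation vector about the tool's x, y, z in rad, then the finger opening in m, from 0 to 0.087. A call has 1 to 12 rows; each row shifts and turns the commanded pose from where the row before left it, along the tool's axes as they then stand; what a row does not reach is not made up. A row lasts 1/10 s, in which the tool goes at most 50 mm and 8.59 degrees, less where a joint would pass 70% of its speed; a pose out of reach is approached as far as the arm can. A call is refused whole if a number of a shift passes 0.05 or a number of a turn 0.15, either way. A call with a gripper value outside its range is refused whole. The fingers move at their own pace and stop on an object; "force" is the grip in N (left out, the last holds). Time passes only in rows, so rows that do not move let the fingers close. It gives the time, the measured TCP pose, the force, the opening and the grip force at its end, in the units of the state.
- get_obs(): the state, without advancing time (a new reading comes with each control period).
- read_camera(name): name is "scene" or "side" or "wrist"; returns a dict with "frame" (400x640x3 uint8, red, green, blue), "intrinsics" (3x3 intrinsics, pixels), "k1" (the pictures are not rectified: a ray, as slopes to the right and down, at radius r is drawn at 1 + k1 r^2 times it, then the intrinsics apply), "view" (4x4, takes a point from world to camera coordinates). Camera axes: x right, y up, looking along -z (the intrinsics and any distortion apply to the point x, -y, -z); pixel columns grow to the right and rows downward; lengths in m; the calibration is good to about 2 mm. A picture is of the moment at which its call begins. There is no depth.
- sign_off(): hands the job in; it is judged then, once.
Trained networks look in the newest picture that a camera, given by its name, has taken for a name from the list of things; names that differ only in an ending like _2 or _b are one class to them, and where a whole thing is asked for, a point or a joint stands for the part that bears it (a point fixed in the world has none). Each returns a list of dicts, best first, with "p" (0 to 1); they miss things now and then, are a little off and sometimes report something else, mostly with a low value. They report only what shows in the picture. A call takes as long as a camera call. They do not tell look-alikes from the thing itself.
- silhouettes(camera, name): "pixels" (400x640 bool, what is visible of it) and "extent" ([left, top, right, bottom] in pixels, round what is visible of it).
The state is a dict: "time_s": time; "qpos": joint angles; "joint_velocities": joint speeds; "effort": joint torques, N m; "tool_pos": TCP position; "tool_rot": TCP orientation; "force": force on the tool from outside, world axes, zero at the start; "wrist_torque": the same for the moment, N m; "grip_width": finger opening in m; "grasp_force": force on a finger pad.
Only numpy, scipy, OpenCV 4.12 (cv2) and the standard library are available. Lean on these libraries where they do the work, as an engineer would, in place of code of your own. Each camera call takes 0.05 s, during which the arm holds its last target. There are 200 camera calls.

## Task

Slide the tall pneumatic cylinder across the table, pushing it low down so that it stays upright and does not tip, until its black foot sits fully home against both walls of the red V-shaped nest; push gently, and never grip or lift it. Only then press the green start button right down and let it come back up. Leave everything else on the table where it stands.

Things in the scene. Friction and masses are not known exactly. Their poses are not given: they have to be found in the camera images.
- cylinder: Tall slim pneumatic cylinder standing loose, 0.4 to 0.8 kg, friction about 0.6. Round black foot 58 mm wide, 30 mm high; aluminium tube 34 mm wide up to 140 mm; black head 40 mm wide to 162; steel rod to 196 mm. Origin: centre of underside, z up. Slides if pushed below 30 mm, tips if pushed high on the tube; a straight-down gripper's body may strike the tube, so lean it back about 30 degrees.
- nest: Red V nest fixed to the table: two walls 14 mm thick, 35 mm high, at 90 degrees, no floor. Origin: on the table at the seat, where the cylinder's axis stands when its foot touches both walls. Level +x axis points into the corner, 41 mm away; mouth opens to -x. Wall ends: 11 mm to -x, 52 mm either side of the seat. Behind the corner a red block 24 mm high, brass stub to 54 mm, out to 88 mm.
- start_box: Yellow start box fixed to the table, 80 x 80 mm, 40 mm high, with the green start button in the middle of its top. Origin: centre of its underside.
- start_top (a point): Centre of the top face of the green start button (36 mm across), 58 mm above the table when up; it moves with the button.
- start (a joint): Start button travel in m: 0 up, 0.006 fully down (straight down). Sprung: moves from 1.5 N, about 5 N fully down; springs back when let go.
- oil_bottle: Bystander, to be left alone: amber oil bottle with a black cap, 54 mm across, 140 mm tall. Origin: centre of its underside.
- pin_cup: Bystander, to be left alone: blue plastic cup, 72 mm across, 85 mm tall. Origin: centre of its underside.
- end_cap: Bystander, to be left alone: bare aluminium disc, 56 mm across, 24 mm high. Origin: centre of its underside.
- bush: Bystander, to be left alone: brass bush (short tube), 36 mm across, 30 mm high. Origin: centre of its underside.
- screwdriver: Bystander, to be left alone: screwdriver with a red handle lying on the table, about 0.2 m long. Origin: on its axis.
- fittings_tray: Bystander, to be left alone: grey divided tray, 100 x 140 x 35 mm. Origin: centre of its underside.
- grease_can: Bystander, to be left alone: green can, 62 mm across, 90 mm tall. Origin: centre of its underside.
Things that resemble listed ones, but are neither listed nor needed, are in the scene too. Of the things like the start_box, leave any that is pink, purple or turquoise; of the rest the smaller one is meant.

How it is judged (in metres and radians):
On the way, in this order (a step that is already met when the one before it is completed fails the run):
1. the cylinder stands upright at the seat, against both walls of the nest (horizontal distance between cylinder and nest below 0.004 m and angle between cylinder's own z axis and vertical below 0.05 rad), for 0.2 s.
2. the start button is pressed right down (value of joint start above 0.0045 m), for 0.05 s.
3. the start button is back up (value of joint start below 0.001 m), for 0.1 s.
At the end, for the whole second after the job is handed in: The cylinder stands upright (within 3 degrees) and still on the table, its axis within 4 mm of the nest's seat; the start button has been pressed once the cylinder was home and is up again; every bystander is within 20 mm of where it stood (all of step 1 and height (world z) of cylinder below 0.004 m and linear speed of cylinder below 0.01 m/s and value of joint start below 0.001 m and distance of each of oil_bottle, pin_cup, end_cap, bush, screwdriver, fittings_tray, grease_can from where it was at the start of the episode below 0.02 m); the robot touches nothing.
It fails at once if the cylinder is tipped more than 15 degrees (angle between cylinder's own z axis and vertical above 0.26 rad).
It fails at once if the cylinder is lifted more than 10 mm off the table (height (world z) of cylinder above 0.01 m).
It fails at once if the cylinder is gripped or rammed: the fingers bear on it with more than 40 N (contact force between the fingers and cylinder above 40 N).
It fails at once if the start button is pressed while the cylinder is not home (value of joint start above 0.003 m and horizontal distance between cylinder and nest above 0.006 m).
It fails at once if a bystander is moved more than 20 mm (distance of any of oil_bottle, pin_cup, end_cap, bush, screwdriver, fittings_tray, grease_can from where it was at the start of the episode above 0.02 m).
It also fails if it takes over 69 s, if anything falls off the work surface, if the arm or the gripper's body presses on something with over 40 N, if the wrist force passes 120 N, or if a joint passes its speed limit or range.

## Working session

There is one attempt and no reset: what is moved stays moved. The work goes in short steps, Python scripts to look and compute and a tool call to move; the robot and the scene stay as the last step left them, time stands still between calls to the robot, and variables do not carry over. Pictures are saved under pics/ and viewed, at most 10 in all, crops included, and the job is handed in when it is done.

Besides the shell and the picture viewer there is one more tool, called after "Call:" as name(argument=value, ...), one argument or row to a line, values as JSON. play_rows: Moves the arm, as the interface text tells. Its arguments: {"type":"object","properties":{"steps":{"type":"array","items":{"type":"array","items":{"type":"array","items":{"type":"number"}}}},"force":{"type":"number"}},"required":["steps"]}

```bash
mkdir -p pics; ls
cat > h.py <<'E'
import numpy as np, cv2
from cell import *
def ray(c,u,v):
    K=np.array(c["intrinsics"]);V=np.array(c["view"]);x=(u-K[0,2])/K[0,0];y=(v-K[1,2])/K[1,1]
    d=np.hypot(x,y);r=d
    for _ in range(20): r=d/(1+c["k1"]*r*r)
    s=r/d if d>0 else 1
    D=V[:3,:3].T@np.array([x*s,-y*s,-1]);o=-V[:3,:3].T@V[:3,3];return o,D
def onz(c,u,v,z):
    o,D=ray(c,u,v);return o+D*(z-o[2])/D[2]
def proj(c,p):
    K=np.array(c["intrinsics"]);V=np.array(c["view"]);q=V[:3,:3]@np.array(p)+V[:3,3]
    x,y=q[0]/-q[2],-q[1]/-q[2];f=1+c["k1"]*(x*x+y*y)
    return np.array([K[0,0]*x*f+K[0,2],K[1,1]*y*f+K[1,2]])
E
python3 - <<'E'
from h import *
for n in ["scene","side"]:
    c=read_camera(n);cv2.imwrite(f"pics/{n}0.png",c["frame"][:,:,::-1])
    V=np.array(c["view"]);print(n,(-V[:3,:3].T@V[:3,3]).round(3))
    for t in ["cylinder","nest","start_box","start_top","oil_bottle","pin_cup","end_cap","bush","screwdriver","fittings_tray","grease_can"]:
        for s in silhouettes(n,t):
            l,tp,r,b=s["extent"];print(t,round(s["p"],2),[int(k) for k in s["extent"]],onz(c,(l+r)/2,b,0).round(3)[:2])
E
```

```text
pics
scene [1.517 0.047 1.035]
cylinder 0.8 [246, 162, 270, 219] [ 0.576 -0.162]
nest 0.41 [291, 233, 307, 242] [ 0.649 -0.04 ]
start_box 0.96 [276, 137, 312, 174] [ 0.385 -0.08 ]
start_box 0.88 [280, 229, 321, 264] [ 0.721 -0.031]
start_box 0.83 [410, 228, 447, 265] [0.701 0.295]
start_box 0.61 [139, 170, 191, 218] [ 0.592 -0.42 ]
start_box 0.26 [359, 190, 397, 226] [0.573 0.169]
start_top 0.69 [147, 174, 169, 189] [ 0.479 -0.472]
start_top 0.62 [424, 229, 438, 240] [0.615 0.309]
start_top 0.55 [274, 277, 292, 288] [ 0.798 -0.066]
start_top 0.46 [292, 232, 309, 245] [ 0.658 -0.036]
oil_bottle 0.73 [219, 229, 243, 276] [ 0.772 -0.201]
oil_bottle 0.71 [283, 231, 320, 263] [ 0.719 -0.029]
pin_cup 0.65 [200, 136, 221, 164] [ 0.36 -0.34]
end_cap 0.94 [361, 264, 387, 285] [0.772 0.156]
bush 0.54 [159, 228, 174, 243] [ 0.682 -0.391]
bush 0.25 [220, 231, 245, 276] [ 0.772 -0.197]
screwdriver 0.91 [345, 165, 383, 172] [0.359 0.131]
fittings_tray 0.59 [430, 174, 480, 206] [0.479 0.391]
grease_can 0.85 [469, 215, 498, 255] [0.656 0.442]
side [ 0.079 -0.693  0.957]
cylinder 0.6 [340, 191, 364, 
[... 228 characters left out ...]
 0.62 [229, 227, 280, 283] [ 0.313 -0.11 ]
start_box 0.56 [389, 296, 461, 362] [ 0.487 -0.487]
start_top 0.77 [240, 235, 262, 251] [ 0.354 -0.029]
start_top 0.67 [395, 155, 410, 167] [ 0.846 -0.042]
start_top 0.6 [417, 307, 437, 331] [ 0.542 -0.44 ]
start_top 0.57 [272, 115, 283, 126] [0.67  0.328]
pin_cup 0.59 [304, 311, 341, 359] [ 0.326 -0.351]
end_cap 0.63 [326, 135, 342, 153] [0.732 0.124]
end_cap 0.18 [238, 87, 261, 122] [0.611 0.397]
bush 0.67 [441, 274, 457, 292] [ 0.649 -0.402]
screwdriver 0.69 [211, 195, 232, 227] [0.334 0.08 ]
fittings_tray 0.82 [176, 125, 222, 166] [0.393 0.316]
grease_can 0.88 [237, 87, 260, 123] [0.606 0.396]
grease_can 0.24 [304, 311, 342, 361] [ 0.325 -0.356]
```

View pics/scene0.png

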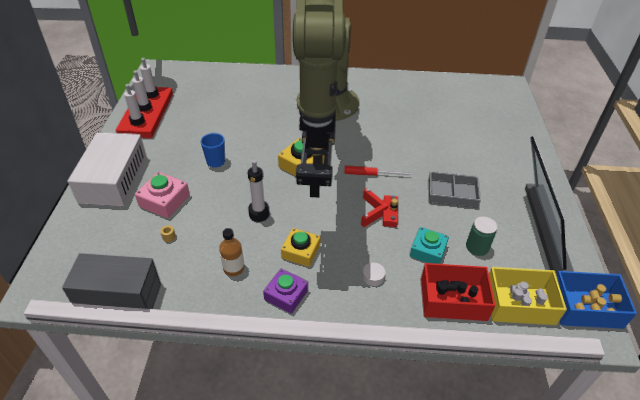

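View pics/side0.png

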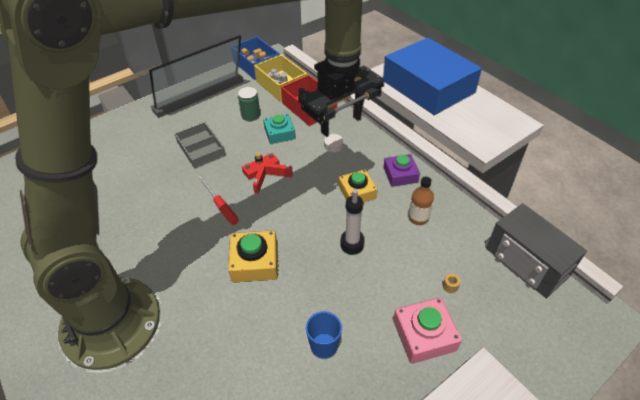

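The scene view shows the cylinder's foot at about (259,212). The nest is at (380,208), with its mouth to the left (-y) and the block to the right. The two yellow boxes are at (298,157) and (301,247), and I still have to compare their sizes. Next I'll fit positions from both views.

```bash
cat > fit.py <<'E'
from h import *
from scipy.optimize import minimize
def hull(c,pts,S=4):
    q=np.array([proj(c,p) for p in pts],np.float32);return cv2.convexHull((q*S).astype(np.int32))
def prism(poly,z0,z1): return [(x,y,z) for x,y in poly for z in (z0,z1)]
def circ(r,x=0,y=0): return [(x+r*np.cos(a),y+r*np.sin(a)) for a in np.linspace(0,6.283,24)]
d=.014*2**.5
NEST=[prism([(.041,0),(-.011,s*.052),(-.011+d/2,s*(.052+d/2)),(.041+d,0)],0,.035) for s in(1,-1)]
CYL=[prism(circ(.029),0,.03),prism(circ(.017),.03,.14),prism(circ(.02),.14,.162)]
def cost(p,parts,views,S=4):
    x,y,a=p;R=np.array([[np.cos(a),-np.sin(a)],[np.sin(a),np.cos(a)]]);t=0
    for c,m in views:
        im=np.zeros((400*S,640*S),np.uint8)
        for q in parts:
            q=np.array(q);w=np.c_[q[:,:2]@R.T+[x,y],q[:,2]];cv2.fillConvexPoly(im,hull(c,w,S),1)
        i=cv2.resize(im.astype(np.float32),(640,400),interpolation=cv2.INTER_AREA)
        t+=1-np.minimum(i,m).sum()/np.maximum(i,m).sum()
    return t
def fit(parts,views,p0,yaw=True):
    f=(lambda p:cost(p,parts,views)) if yaw else (lambda p:cost([*p,0],parts,views))
    n=3 if yaw else 2; s=np.vstack([p0[:n]]+[np.array(p0[:n])+np.eye(3)[i][:n]*[.01,.01,.2][i] for i in range(n)])
    r=minimize(f,p0[:n],method="Nelder-Mead",options=dict(initial_simplex=s,xatol=1e-4,fatol=1e-4));return r.x,r.fun
def mask(c,kind):
    h=cv2.cvtColor(c["frame"],cv2.COLOR_RGB2HSV).astype(int);H,S,Vv=h[...,0],h[...,1],h[...,2]
    if kind=="red": return ((H<8)|(H>172))&(S>150)&(Vv>60)
    if kind=="yellow": return (H>16)&(H<30)&(S>140)&(Vv>90)
    if kind=="green": return (H>50)&(H<75)&(S>130)
def near(c,m,p,r):
    u,v=proj(c,p).astype(int);k=np.zeros_like(m);k[v-r:v+r,u-r:u+r]=1;return m&k
E
python3 - <<'E'
from fit import *
C={n:read_camera(n) for n in("scene","side")}
g=(0.54,0.14)
v=[(c,near(c,mask(c,"red"),(*g,.02),32).astype(np.float32)) for c in C.values()]
print([m.sum() for _,m in v]);
for blk in (.012,.02,.026):
  N=NEST+[prism([(.05,-blk),(.05,blk),(.088,blk),(.088,-blk)],0,.024)]
  print("nest",blk,fit(N,v,[*g,1.57]))
print("nest walls",fit(NEST,v,[*g,1.57]))
v=[(c,silhouettes(n,"cylinder")[0]["pixels"].astype(np.float32)) for n,c in C.items()]
CY=CYL+[prism(circ(.006),.16,.196)]
print("cyl",fit(CY,v,[.56,-.165],False)); 
for n,w in zip(C,v): print(n,fit(CY,[w],[.56,-.165],False))
for g in((.37,-.05),(.68,-.04)):
  v=[]
  for c in C.values():
    m=near(c,mask(c,"yellow")|mask(c,"green"),(*g,.03),34); v.append((c,cv2.morphologyEx(m.astype(np.uint8),cv2.MORPH_CLOSE,np.ones((9,9))).astype(np.float32)))
  for k in(1,1.25,1.5):
    h=.04*k;B=[prism([(-h,-h),(h,-h),(h,h),(-h,h)],0,.04*k),prism(circ(.018*k),.04*k,.058*k)]
    print(k,fit(B,v,[*g,.3]), fit(B,v[1:],[*g,.3]))
a=C["scene"]["frame"][120:300,220:460];b=C["side"]["frame"][100:280,200:440]
cv2.imwrite("pics/crop.png",cv2.resize(np.vstack([a,b]),None,fx=1.66,fy=1.66,interpolation=2)[:,:,::-1])
E
```

```text
[np.float32(779.0), np.float32(763.0)]
nest 0.012 (array([0.52346908, 0.13490417, 1.5281454 ]), np.float64(0.7286512851715088))
nest 0.02 (array([0.52388741, 0.13445929, 1.52488895]), np.float64(0.6752756237983704))
nest 0.026 (array([0.52444343, 0.13393076, 1.51982273]), np.float64(0.6141617298126221))
nest walls (array([0.52414598, 0.13629211, 1.52597484]), np.float64(0.8092143535614014))
cyl (array([ 0.56104568, -0.16115849]), np.float64(0.20317530632019043))
scene (array([ 0.55656082, -0.16068169]), np.float64(0.08547240495681763))
side (array([ 0.56001624, -0.16397819]), np.float64(0.060709357261657715))
1 (array([ 0.33959593, -0.07798797,  0.76089975]), np.float64(0.7883673310279846)) (array([ 0.34867477, -0.05489583,  0.63726852]), np.float64(0.35036933422088623))
1.25 (array([ 0.34490193, -0.06073472,  0.95763417]), np.float64(0.5727660059928894)) (array([ 0.3447972 , -0.05995825,  0.94821217]), np.float64(0.038468003273010254))
1.5 (array([ 0.34832434, -0.05849494,  1.13213808]), np.float64(0.9287325143814087)) (array([ 0.34489908, -0.05697553,  1.16141201]), np.float64(0.2684270739555359))
1 (array([ 0.68303487, -0.03368366, -0.31295119]), np.float64(0.37760668992996216)) (array([ 0.68684098, -0.03064281, -0.40184729]), np.float64(0.2303849458694458))
1.25 (array([ 0.68207795, -0.03233966,  0.0487708 ]), np.float64(0.9357994198799133)) (array([ 0.67899901, -0.04254952,  0.85275864]), np.float64(0.4816700220108032))
1.5 (array([ 0.70379921, -0.02521928,  0.08892945]), np.float64(1.2527234554290771)) (array([ 0.70491075, -0.01385575,  0.84902067]), np.float64(0.6255308389663696))
```

View pics/crop.png

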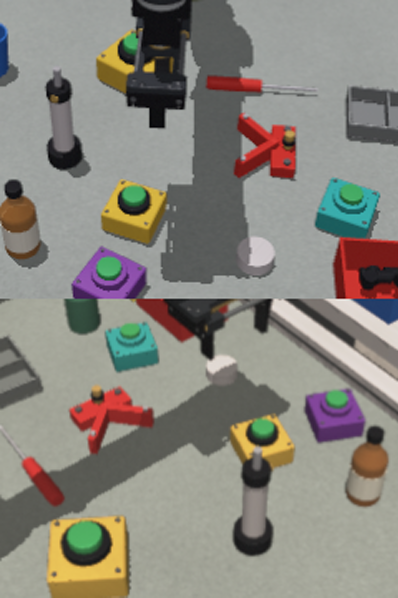

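The crop confirms the smaller yellow box is the one near (0.684,-0.033). The other is 1.25 times as big. The nest's block is wider than I assumed, and the screwdriver may have got into the red mask, so I'll refit.

Run:
```python
from fit import *
g=(0.535,0.137);v=[]
for n in("scene","side"):
    c=read_camera(n);m=near(c,mask(c,"red"),(*g,.02),40).astype(np.uint8)
    k,l,s,ce=cv2.connectedComponentsWithStats(m);t=proj(c,(*g,.02));print(s[1:,4],ce[1:].round())
    i=1+np.argmin([np.hypot(*(q-t))-.0*1 if a>100 else 999 for q,a in zip(ce[1:],s[1:,4])])
    m=cv2.morphologyEx((l==i).astype(np.uint8),cv2.MORPH_CLOSE,np.ones((3,3)));v.append((c,m.astype(np.float32)))
best=None
for blk in(.02,.026,.032):
 for x0 in(.04,.055):
  N=NEST+[prism([(x0,-blk),(x0,blk),(.088,blk),(.088,-blk)],0,.024),prism(circ(.007,.072),.024,.054)]
  r=[fit(N,w,[*g,1.5]) for w in(v,v[:1],v[1:])];print(blk,x0,[(a.round(4),round(b,3)) for a,b in r])
  if best is None or r[0][1]<best[1]: best=(r[0][0],r[0][1],N)
p=best[0];R=np.array([[np.cos(p[2]),-np.sin(p[2])],[np.sin(p[2]),np.cos(p[2])]])
o=[]
for c,m in v:
    S=5;im=cv2.resize(c["frame"],None,fx=S,fy=S)
    for q in best[2]:
        q=np.array(q);cv2.polylines(im,[hull(c,np.c_[q[:,:2]@R.T+p[:2],q[:,2]],S)],True,(0,0,255),1)
    u,w=(proj(c,(*g,.02))*S).astype(int);o.append(im[w-200:w+200,u-200:u+200])
cv2.imwrite("pics/nest.png",np.hstack(o)[:,:,::-1])
```

```text
[146 775   4] [[361. 172.]
 [379. 210.]
 [396. 198.]]
[762] [[265. 170.]]
0.02 0.04 [(array([0.5239, 0.135 , 1.5135]), np.float64(0.697)), (array([0.524 , 0.1339, 1.4837]), np.float64(0.324)), (array([0.5204, 0.1373, 1.8001]), np.float64(0.362))]
0.02 0.055 [(array([0.524 , 0.1346, 1.5219]), np.float64(0.702)), (array([0.5242, 0.1333, 1.4817]), np.float64(0.327)), (array([0.5197, 0.1352, 1.7888]), np.float64(0.359))]
0.026 0.04 [(array([0.5243, 0.135 , 1.5128]), np.float64(0.635)), (array([0.5245, 0.134 , 1.4932]), np.float64(0.296)), (array([0.5241, 0.1343, 1.5614]), np.float64(0.337))]
0.026 0.055 [(array([0.5244, 0.1341, 1.5188]), np.float64(0.643)), (array([0.5247, 0.1337, 1.4872]), np.float64(0.3)), (array([0.5245, 0.1342, 1.5563]), np.float64(0.337))]
0.032 0.04 [(array([0.5241, 0.1342, 1.5251]), np.float64(0.579)), (array([0.5248, 0.1343, 1.5017]), np.float64(0.264)), (array([0.5242, 0.1323, 1.5847]), np.float64(0.302))]
0.032 0.055 [(array([0.5239, 0.1337, 1.5057]), np.float64(0.588)), (array([0.5231, 0.134 , 1.4967]), np.float64(0.274)), (array([0.5228, 0.131 , 1.621 ]), np.float64(0.305))]
```

View pics/nest.png

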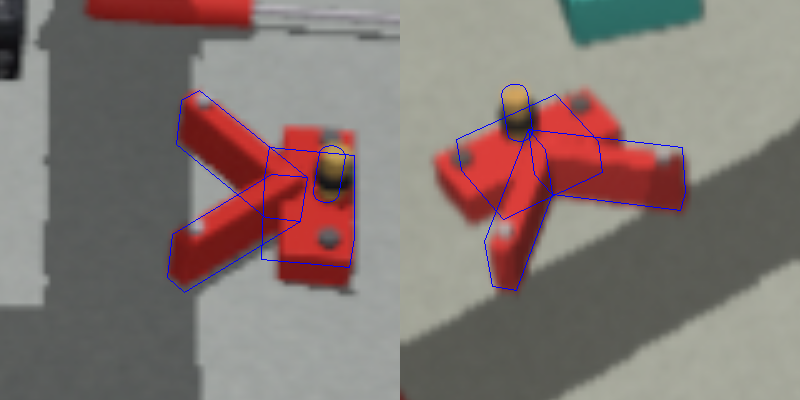

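The walls fit well in both views, which puts the seat at about (0.524, 0.1345) with yaw about 87°. The cylinder is at about (0.559,-0.162), so the push heading is about 96.7°. I'll raise the tool, turn it so the finger line is across the push, and set the fingers 40 mm apart as a fork that the foot nests against.

Call:
play_rows(
  steps=[
    [[0,0,-0.03,0,0,0,0.04],[0,0,-0.03,0,0,0,0.04],[0,0,0,0,0,0.1454,0.04],[0,0,0,0,0,0.1454,0.04],[0,0,0,0,0,0.1454,0.04],[0,0,0,0,0,0.1454,0.04],[0,0,0,0,0,0.1454,0.04],[0,0,0,0,0,0.1454,0.04],[0,0,0,0,0,0.1454,0.04],[0,0,0,0,0,0.1454,0.04],[0,0,0,0,0,0.1454,0.04],[0,0,0,0,0,0.1454,0.04]],
  ],
)

```text
time_s: 2.7
tool_pos: [0.65, 0.0, 0.2826]
tool_rot: [-180.0, -0.0, 6.4]
force: [-0.1, 0.8, 0.0]
grip_width: 0.0402
grasp_force: 0.0
```

```bash
cat > go.py <<'E'
from h import *
from scipy.spatial.transform import Rotation as Ro
def st(t=None):
    o=get_obs();R=Ro.from_euler("xyz",o["tool_rot"],degrees=True).as_matrix();p=np.array(o["tool_pos"])
    print(round(o["time_s"],2),"p",p.round(4),"rot",np.round(o["tool_rot"],2),"q",np.round(o["qpos"],1),"F",np.round(o["force"],1),"w",o["grip_width"]);print(R.round(3))
    if t is not None: print("tool shift",(R.T@(np.array(t)-p)).round(4))
    return p,R
E
python3 -c "
from go import *
st((0.57,-0.245,.283))"
```

```text
2.7 p [0.65   0.     0.2826] rot [-180.     -0.      6.35] q [ -7.1  17.1   6.2  78.   -1.8  84.9 -84.7] F [-0.1  0.8  0. ] w 0.040212213128872056
[[ 0.994  0.111  0.   ]
 [ 0.111 -0.994  0.   ]
 [ 0.    -0.    -1.   ]]
tool shift [-0.1066  0.2347 -0.0004]
```

The tool's x axis already pointed along +y at the start, so I have to undo that turn and go a little further.

Call:
play_rows(
  steps=[
    [[0,0,0,0,0,-0.1434,0.04],[0,0,0,0,0,-0.1434,0.04],[0,0,0,0,0,-0.1434,0.04],[0,0,0,0,0,-0.1434,0.04],[0,0,0,0,0,-0.1434,0.04],[0,0,0,0,0,-0.1434,0.04],[0,0,0,0,0,-0.1434,0.04],[0,0,0,0,0,-0.1434,0.04],[0,0,0,0,0,-0.1434,0.04],[0,0,0,0,0,-0.1434,0.04],[0,0,0,0,0,-0.1434,0.04]],
  ],
)

```text
time_s: 3.8
tool_pos: [0.65, -0.0, 0.2826]
tool_rot: [180.0, 0.0, 97.4]
force: [0.4, -0.6, -0.0]
grip_width: 0.0401
grasp_force: 0.0
```

```bash
python3 -c "
from go import *
st((0.57,-0.245,.283))"
```

```text
3.8 p [ 0.65   -0.      0.2826] rot [179.99   0.    97.41] q [ 1.4 17.3 -4.8 77.7  1.4 85.   4.1] F [ 0.4 -0.6 -0. ] w 0.04014049283347096
[[-0.129  0.992  0.   ]
 [ 0.992  0.129 -0.   ]
 [-0.     0.    -1.   ]]
tool shift [-0.2326 -0.1109 -0.0004]
```

Call:
play_rows(
  steps=[
    [[-0.0388,-0.0185,0,0,0,0,0.04],[-0.0388,-0.0185,0,0,0,0,0.04],[-0.0388,-0.0185,0,0,0,0,0.04],[-0.0388,-0.0185,0,0,0,0,0.04],[-0.0388,-0.0185,0,0,0,0,0.04],[-0.0388,-0.0185,0,0,0,0,0.04],[0,0,0,0,0.1309,0,0.04],[0,0,0,0,0.1309,0,0.04],[0,0,0,0,0.1309,0,0.04],[0,0,0,0,0.1309,0,0.04],[0,0,0,0,0,0,0.04]],
  ],
)

```text
time_s: 4.9
tool_pos: [0.5666, -0.2496, 0.2776]
tool_rot: [-179.5, -30.2, 96.4]
force: [-1.1, -0.6, -1.7]
grip_width: 0.0401
grasp_force: 0.0
```

```bash
python3 -c "
from go import *
p,R=st((0.57,-0.245,.014))
c=read_camera('side');cv2.imwrite('pics/side1.png',c['frame'][:,:,::-1])"
```

```text
4.9 p [ 0.5666 -0.2496  0.2776] rot [-179.51  -30.17   96.39] q [ 31.5  28.4   4.2  68.9 -24.3 103.3  40.7] F [-1.1 -0.6 -1.7] w 0.04013593422451963
[[-0.096  0.993 -0.064]
 [ 0.859  0.115  0.499]
 [ 0.503 -0.007 -0.864]]
tool shift [-0.1289  0.0058  0.2299]
```

View pics/side1.png

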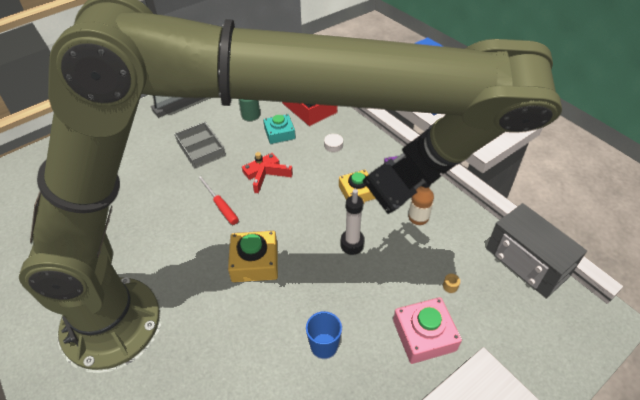

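The arm has leaned the right way and is clear of the cylinder, whose foot is at (352,242). Now I'll go straight down behind it.

Call:
play_rows(
  steps=[
    [[-0.0161,0.0007,0.0287,0,0,0,0.04],[-0.0161,0.0007,0.0287,0,0,0,0.04],[-0.0161,0.0007,0.0287,0,0,0,0.04],[-0.0161,0.0007,0.0287,0,0,0,0.04],[-0.0161,0.0007,0.0287,0,0,0,0.04],[-0.0161,0.0007,0.0287,0,0,0,0.04],[-0.0161,0.0007,0.0287,0,0,0,0.04],[0,0,0,0,0,0,0.04],[0,0,0,0,0,0,0.04]],
  ],
)

```text
time_s: 5.85
tool_pos: [0.574, -0.2398, 0.054]
tool_rot: [179.9, -30.0, 97.3]
force: [0.5, 0.1, 0.2]
grip_width: 0.0399
grasp_force: 0.0
```

```bash
python3 -c "
from fit import *
from go import *
p,R=st((0.57,-0.245,.012))
c=read_camera('side');cv2.imwrite('pics/side2.png',cv2.resize(c['frame'][130:330,240:500],None,fx=2.5,fy=2.5)[:,:,::-1])"
```

```text
5.85 p [ 0.574  -0.2398  0.054 ] rot [179.9  -29.95  97.27] q [ 31.   37.1   3.2  82.1 -24.3  82.5  49. ] F [0.5 0.1 0.2] w 0.03987174112947557
[[-0.11   0.992 -0.061]
 [ 0.859  0.126  0.495]
 [ 0.499  0.002 -0.866]]
tool shift [-0.025  -0.0046  0.0341]
```

View pics/side2.png

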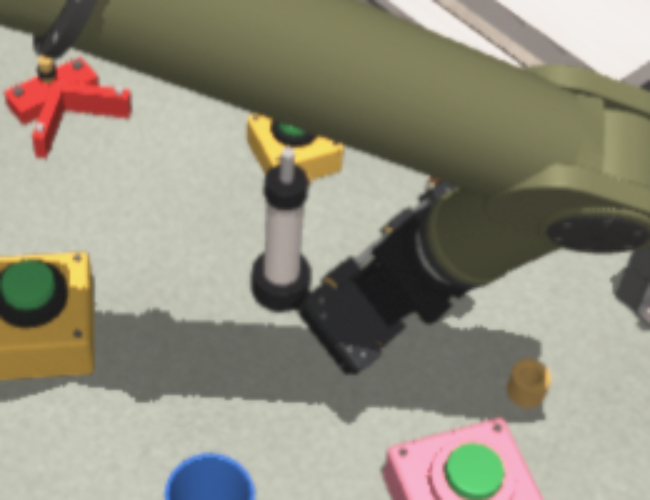

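Call:
play_rows(
  steps=[
    [[-0.006,-0.0011,0.0081,0,0,0,0.04],[-0.006,-0.0011,0.0081,0,0,0,0.04],[-0.006,-0.0011,0.0081,0,0,0,0.04],[-0.006,-0.0011,0.0081,0,0,0,0.04],[0.0043,0,0.0025,0,0,0,0.04],[0.0043,0,0.0025,0,0,0,0.04],[0.0043,0,0.0025,0,0,0,0.04],[0.0043,0,0.0025,0,0,0,0.04],[0.0043,0,0.0025,0,0,0,0.04],[0.0043,0,0.0025,0,0,0,0.04]],
  ],
)

```text
time_s: 6.9
tool_pos: [0.5657, -0.2163, 0.0124]
tool_rot: [180.0, -30.0, 97.1]
force: [-0.2, 1.3, 0.5]
grip_width: 0.0404
grasp_force: 0.0
```

```bash
python3 -c "
from fit import *
from go import *
p,R=st((0.5635,-0.197,.014))
c=read_camera('wrist');cv2.imwrite('pics/wrist3.png',c['frame'][:,:,::-1])
s=read_camera('scene');d=silhouettes('scene','cylinder');print(d[0]['p'],d[0]['extent'],fit(CYL+[prism(circ(.006),.16,.196)],[(s,d[0]['pixels'].astype(np.float32))],[.56,-.163],False))
"
```

```text
6.9 p [ 0.5657 -0.2163  0.0124] rot [179.97 -29.98  97.1 ] q [ 30.2  37.7   2.6  86.6 -24.9  77.3  49.8] F [-0.2  1.3  0.5] w 0.04043743743935423
[[-0.107  0.992 -0.061]
 [ 0.86   0.123  0.496]
 [ 0.5    0.001 -0.866]]
tool shift [0.0176 0.0002 0.0083]
0.72 [246.4, 159.9, 271.7, 219.3] (array([ 0.55656838, -0.16104385]), np.float64(0.05902642011642456))
```

View pics/wrist3.png

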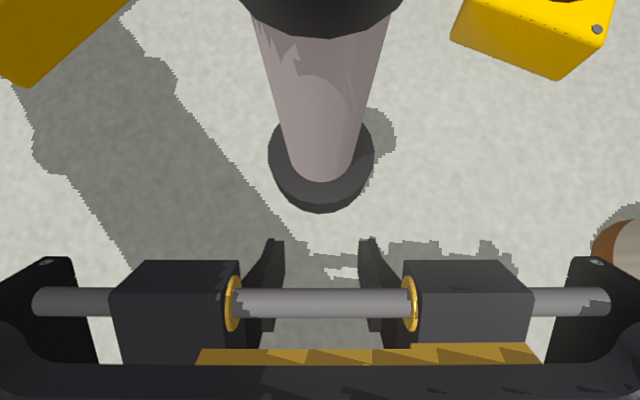

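The wrist view shows the foot (320,180) centred between the fingertips (275 and 368). I'll start the push gently.

Call:
play_rows(
  steps=[
    [[0.0035,0,0.002,0,0,0,0.04],[0.0035,0,0.002,0,0,0,0.04],[0.0035,0,0.002,0,0,0,0.04],[0.0035,0,0.002,0,0,0,0.04],[0.0035,0,0.002,0,0,0,0.04],[0.0035,0,0.002,0,0,0,0.04],[0.0035,0,0.002,0,0,0,0.04],[0.0035,0,0.002,0,0,0,0.04],[0.0035,0,0.002,0,0,0,0.04],[0.0043,0,0.0025,0,0,0,0.04],[0.0043,0,0.0025,0,0,0,0.04],[0.0043,0,0.0025,0,0,0,0.04]],
  ],
)

```text
time_s: 8.25
tool_pos: [0.5592, -0.1656, 0.0122]
tool_rot: [180.0, -30.0, 97.1]
force: [1.8, -2.5, -0.7]
grip_width: 0.04
grasp_force: 1.3
```

```bash
cat > look.py <<'E'
from fit import *
from go import *
import sys
p,R=st()
s=read_camera('scene');d=silhouettes('scene','cylinder')
for e in d[:1]:
    x,f=fit(CYL+[prism(circ(.006),.16,.196)],[(s,e['pixels'].astype(np.float32))],[p[0],p[1]+.035],False)
    print("cyl",x.round(4),round(f,3),"p",round(e['p'],2),"rel to TCP",(x-p[:2]).round(4))
E
python3 look.py
```

```text
8.25 p [ 0.5592 -0.1656  0.0122] rot [179.99 -29.99  97.07] q [ 27.6  34.4   1.4  91.9 -25.7  74.1  47.6] F [ 1.8 -2.5 -0.7] w 0.03999707593878006
[[-0.107  0.992 -0.061]
 [ 0.86   0.123  0.496]
 [ 0.5    0.    -0.866]]
cyl [ 0.5542 -0.1367] 0.077 p 0.96 rel to TCP [-0.0051  0.029 ]
```

Contact made and the cylinder is moving. I'll carry on.

Call:
play_rows(
  steps=[
    [[0.0052,0,0.003,0,0,0,0.04],[0.0061,0,0.0035,0,0,0,0.04],[0.0061,0,0.0035,0,0,0,0.04],[0.0061,0,0.0035,0,0,0,0.04],[0.0061,0,0.0035,0,0,0,0.04],[0.0061,0,0.0035,0,0,0,0.04],[0.0061,0,0.0035,0,0,0,0.04],[0.0061,0,0.0035,0,0,0,0.04],[0.0061,0,0.0035,0,0,0,0.04],[0.0061,0,0.0035,0,0,0,0.04],[0.0061,0,0.0035,0,0,0,0.04],[0.0052,0,0.003,0,0,0,0.04]],
  ],
)

```text
time_s: 9.55
tool_pos: [0.5489, -0.0834, 0.0124]
tool_rot: [-180.0, -30.0, 97.1]
force: [0.0, -1.6, -1.3]
grip_width: 0.0398
grasp_force: 1.2
```

```bash
python3 look.py
```

```text
9.55 p [ 0.5489 -0.0834  0.0124] rot [-179.99  -30.01   97.09] q [ 23.3  29.8  -0.8  99.3 -27.3  69.1  43.6] F [ 0.  -1.6 -1.3] w 0.039777560590443774
[[-0.107  0.992 -0.062]
 [ 0.859  0.123  0.496]
 [ 0.5   -0.    -0.866]]
cyl [ 0.5441 -0.0546] 0.068 p 0.82 rel to TCP [-0.0049  0.0288]
```

Call:
play_rows(
  steps=[
    [[0.0052,0,0.003,0,0,0,0.04],[0.0061,0,0.0035,0,0,0,0.04],[0.0061,0,0.0035,0,0,0,0.04],[0.0061,0,0.0035,0,0,0,0.04],[0.0061,0,0.0035,0,0,0,0.04],[0.0061,0,0.0035,0,0,0,0.04],[0.0061,0,0.0035,0,0,0,0.04],[0.0061,0,0.0035,0,0,0,0.04],[0.0061,0,0.0035,0,0,0,0.04],[0.0061,0,0.0035,0,0,0,0.04],[0.0061,0,0.0035,0,0,0,0.04],[0.0052,0,0.003,0,0,0,0.04]],
  ],
)

```text
time_s: 10.85
tool_pos: [0.5388, -0.0017, 0.0126]
tool_rot: [-180.0, -30.0, 97.1]
force: [-0.2, -2.5, -0.8]
grip_width: 0.0398
grasp_force: 1.3
```

Call:
play_rows(
  steps=[
    [[0.0052,0,0.003,0,0,0,0.04],[0.0061,0,0.0035,0,0,0,0.04],[0.0061,0,0.0035,0,0,0,0.04],[0.0061,0,0.0035,0,0,0,0.04],[0.0061,0,0.0035,0,0,0,0.04],[0.0061,0,0.0035,0,0,0,0.04],[0.0061,0,0.0035,0,0,0,0.04],[0.0052,0,0.003,0,0,0,0.04],[0.0043,0,0.0025,0,0,0,0.04]],
  ],
)

```text
time_s: 11.75
tool_pos: [0.5315, 0.0569, 0.0127]
tool_rot: [-180.0, -30.0, 97.1]
force: [-0.0, -2.2, -1.2]
grip_width: 0.0401
grasp_force: 1.2
```

```bash
python3 look.py; python3 -c "
from go import *
c=read_camera('wrist');cv2.imwrite('pics/wrist4.png',c['frame'][:,:,::-1])"
```

```text
11.75 p [0.5315 0.0569 0.0127] rot [-179.99  -30.01   97.09] q [ 14.9  24.   -5.6 108.4 -30.5  60.9  34.9] F [-0.  -2.2 -1.2] w 0.04010761475224707
[[-0.107  0.992 -0.062]
 [ 0.859  0.124  0.496]
 [ 0.5   -0.    -0.866]]
cyl [0.5256 0.0863] 0.073 p 0.92 rel to TCP [-0.0058  0.0293]
```

View pics/wrist4.png

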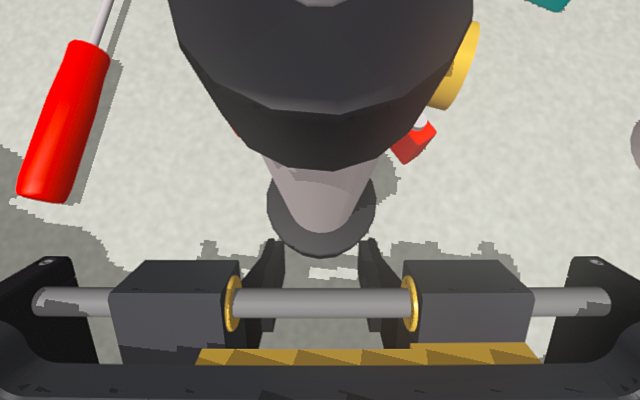

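The cylinder is still centred in the fork, with about 47 mm to go. I'll steer slightly toward +x and slow down.

Call:
play_rows(
  steps=[
    [[0.0043,0.0003,0.0025,0,0,0,0.04],[0.0043,0.0003,0.0025,0,0,0,0.04],[0.0043,0.0003,0.0025,0,0,0,0.04],[0.0043,0.0003,0.0025,0,0,0,0.04],[0.0043,0.0003,0.0025,0,0,0,0.04],[0.0043,0.0003,0.0025,0,0,0,0.04],[0.0043,0.0003,0.0025,0,0,0,0.04],[0.0026,0,0.0015,0,0,0,0.04],[0.0017,0,0.001,0,0,0,0.04]],
  ],
)

```text
time_s: 12.8
tool_pos: [0.5289, 0.0963, 0.0126]
tool_rot: [180.0, -30.0, 97.1]
force: [0.2, -3.4, 1.5]
grip_width: 0.0403
grasp_force: 1.6
```

```bash
python3 look.py
```

```text
12.8 p [0.5289 0.0963 0.0126] rot [179.98 -30.    97.1 ] q [ 12.3  23.1  -7.  109.8 -31.4  58.7  32. ] F [ 0.2 -3.4  1.5] w 0.04025650532978988
[[-0.107  0.992 -0.062]
 [ 0.859  0.123  0.496]
 [ 0.5    0.    -0.866]]
cyl [0.5203 0.1257] 0.171 p 0.84 rel to TCP [-0.0086  0.0294]
```

Call:
play_rows(
  steps=[
    [[0.0013,0,0.0007,0,0,0,0.04],[0.0013,0,0.0007,0,0,0,0.04],[0.0013,0,0.0007,0,0,0,0.04],[0.0013,0,0.0007,0,0,0,0.04],[0,0,0,0,0,0,0.04]],
  ],
)

```text
time_s: 13.4
tool_pos: [0.5281, 0.1022, 0.0127]
tool_rot: [180.0, -30.0, 97.1]
force: [0.5, -2.2, 0.1]
grip_width: 0.0398
grasp_force: 1.3
```

Call:
play_rows(
  steps=[
    [[0.0009,0,0.0005,0,0,0,0.04],[0.0009,0,0.0005,0,0,0,0.04],[0,0,0,0,0,0,0.04]],
  ],
)

```text
time_s: 13.7
tool_pos: [0.5278, 0.1041, 0.0127]
tool_rot: [-180.0, -30.0, 97.1]
force: [1.6, -2.9, -0.4]
grip_width: 0.0401
grasp_force: 1.3
```

Call:
play_rows(
  steps=[
    [[0.0009,0,0.0005,0,0,0,0.04],[0.0009,0,0.0005,0,0,0,0.04],[0,0,0,0,0,0,0.04]],
  ],
)

```text
time_s: 14.0
tool_pos: [0.5277, 0.1049, 0.0127]
tool_rot: [180.0, -29.9, 97.0]
force: [0.0, -4.7, 1.0]
grip_width: 0.0401
grasp_force: 2.3
```

Call:
play_rows(
  steps=[
    [[0.0009,0,0.0005,0,0,0,0.04],[0,0,0,0,0,0,0.04]],
  ],
)

```text
time_s: 14.2
tool_pos: [0.5277, 0.1052, 0.0126]
tool_rot: [180.0, -29.9, 97.0]
force: [-0.7, -6.6, 2.6]
grip_width: 0.0405
grasp_force: 3.1
```

The force is rising where I predicted the seat would be. I'll press slightly more to make sure both walls are touched.

Call:
play_rows(
  steps=[
    [[0.0009,0,0.0005,0,0,0,0.04],[0.0009,0,0.0005,0,0,0,0.04],[0,0,0,0,0,0,0.04],[0,0,0,0,0,0,0.04]],
  ],
)

```text
time_s: 14.6
tool_pos: [0.5276, 0.1056, 0.0125]
tool_rot: [180.0, -29.8, 97.0]
force: [-2.5, -10.0, 2.3]
grip_width: 0.0399
grasp_force: 4.7
```

```bash
python3 look.py
```

```text
14.6 p [0.5276 0.1056 0.0125] rot [179.99 -29.78  96.97] q [ 11.5  22.7  -7.3 110.2 -31.5  57.9  31.1] F [ -2.5 -10.    2.3] w 0.03990512459175269
[[-0.105  0.993 -0.06 ]
 [ 0.862  0.121  0.493]
 [ 0.497  0.    -0.868]]
cyl [0.5085 0.1354] 0.262 p 0.93 rel to TCP [-0.0191  0.0298]
```

Call:
play_rows(
  steps=[
    [[-0.0017,0,-0.001,0,0,0,0.04],[-0.0026,0,-0.0015,0,0,0,0.04],[-0.0043,0,-0.0025,0,0,0,0.04],[-0.0087,0,-0.005,0,0,0,0.04],[-0.013,0,-0.0075,0,0,0,0.04],[-0.017,0,-0.01,0,0,0,0.04],[-0.017,0,-0.01,0,0,0,0.04],[-0.017,0,-0.01,0,0,0,0.04],[0.015,0,-0.026,0,0,0,0],[0.02,0,-0.0346,0,0,0,0],[0.02,0,-0.0346,0,0,0,0],[0.02,0,-0.0346,0,0,0,0]],
  ],
)

```text
time_s: 15.9
tool_pos: [0.5388, 0.0138, 0.1648]
tool_rot: [-180.0, -30.0, 97.0]
force: [1.0, -0.8, -0.4]
grip_width: 0.0156
grasp_force: 0.0
```

Run:
```python
from fit import *
from go import *
p,R=st((.684,-.033,.2))
CY=CYL+[prism(circ(.006),.16,.196)]
o=[]
for n in("scene","side"):
    c=read_camera(n)
    im=cv2.resize(c["frame"],None,fx=4,fy=4)
    for q in NEST+CY:
        q=np.array(q);a=1.53;Rr=np.array([[np.cos(a),-np.sin(a)],[np.sin(a),np.cos(a)]])
        cv2.polylines(im,[hull(c,np.c_[q[:,:2]@Rr.T+[.524,.1345],q[:,2]],4)],True,(0,0,255),1)
    u,w=(proj(c,(.524,.1345,.07))*4).astype(int);o.append(im[w-200:w+200,u-200:u+200])
    d=silhouettes(n,"cylinder")
    if d: 
        print(n,d[0]["p"],fit(CY,[(c,d[0]["pixels"].astype(np.float32))],[.524,.1345],False))
cv2.imwrite("pics/seat.png",np.hstack(o)[:,:,::-1])
```

```text
15.9 p [0.5388 0.0138 0.1648] rot [-179.98  -29.98   96.97] q [ 17.1  15.1  -3.4 100.  -27.6  78.   29.7] F [ 1.  -0.8 -0.4] w 0.015638025932341586
[[-0.105  0.993 -0.061]
 [ 0.86   0.121  0.496]
 [ 0.5   -0.    -0.866]]
tool shift [-0.0379  0.1384 -0.0626]
scene 0.95 (array([0.52061375, 0.13420602]), np.float64(0.14772331714630127))
side 0.92 (array([0.52506534, 0.13064492]), np.float64(0.11603498458862305))
```

View pics/seat.png

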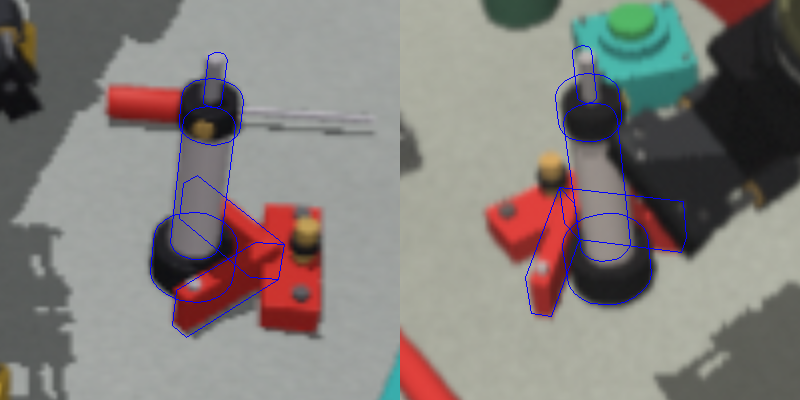

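The cylinder stands upright, with the model outlines of the nest and cylinder lying on the picture in both views, so it's seated. Next I'll move over the button and straighten the tool with the fingers closed.

Call:
play_rows(
  steps=[
    [[-0.0095,0.0346,-0.0157,0,0,0,0],[-0.0095,0.0346,-0.0157,0,0,0,0],[-0.0095,0.0346,-0.0157,0,0,0,0],[-0.0095,0.0346,-0.0157,0,0,0,0],[0,0,0,0,-0.1309,0,0],[0,0,0,0,-0.1309,0,0],[0,0,0,0,-0.1309,0,0],[0,0,0,0,-0.1309,0,0],[0,0,0,0,0,0,0],[0,0,0,0,0,0,0]],
  ],
)

```text
time_s: 17.1
tool_pos: [0.6833, -0.0306, 0.1969]
tool_rot: [-179.8, -0.1, 97.2]
force: [-0.3, -1.3, -0.5]
grip_width: 0.0002
grasp_force: 0.0
```

Run:
```python
from fit import *
from go import *
c=read_camera('wrist');m=near(c,mask(c,'green'),(.684,-.033,.058),90)
k,l,s,ce=cv2.connectedComponentsWithStats(m.astype(np.uint8));i=1+np.argmax(s[1:,4]);print(s[i],ce[i],onz(c,*ce[i],.058))
l_,t,w,h=s[i][:4];b=onz(c,l_+w/2,t+h/2,.056);print(b)
p,R=st((.684,-.033,.07))
```

```text
[302 177  36  34 737] [319.62686567 195.44504749] [ 0.68380225 -0.03652003  0.058     ]
[ 0.68403609 -0.03562906  0.056     ]
17.15 p [ 0.6834 -0.033   0.197 ] rot [-1.7983e+02 -5.0000e-02  9.6980e+01] q [-1.1 23.2  2.2 79.6 -0.9 77.3  8.2] F [-0.1 -1.   0.2] w 0.0004919374142842129
[[-0.122  0.993 -0.003]
 [ 0.993  0.122  0.001]
 [ 0.001 -0.003 -1.   ]]
tool shift [-1.00e-04  1.00e-03  1.27e-01]
```

Call:
play_rows(
  steps=[
    [[-0.002,0,0.03,0,0,0,0],[0,0,0.04,0,0,0,0],[0,0,0.04,0,0,0,0],[0,0,0.015,0,0,0,0],[0,0,0.004,0,0,0,0],[0,0,0.003,0,0,0,0],[0,0,0,0,0,0,0]],
  ],
)

```text
time_s: 17.85
tool_pos: [0.6857, -0.0339, 0.0684]
tool_rot: [179.8, 0.0, 97.0]
force: [0.1, 0.2, 0.3]
grip_width: 0.0004
grasp_force: 0.0
```

Call:
play_rows(
  steps=[
    [[0,0,0.003,0,0,0,0],[0,0,0.003,0,0,0,0],[0,0,0.003,0,0,0,0],[0,0,0,0,0,0,0],[0,0,0,0,0,0,0]],
  ],
)

```text
time_s: 18.35
tool_pos: [0.6854, -0.0331, 0.0587]
tool_rot: [179.9, 0.0, 97.1]
force: [1.3, -0.3, 4.1]
grip_width: 0.0004
grasp_force: 1.8
```

Call:
play_rows(
  steps=[
    [[0,0,0.002,0,0,0,0],[0,0,0.002,0,0,0,0],[0,0,0.001,0,0,0,0],[0,0,0,0,0,0,0],[0,0,0,0,0,0,0]],
  ],
)

```text
time_s: 18.85
tool_pos: [0.6855, -0.0331, 0.0563]
tool_rot: [179.8, 0.0, 97.1]
force: [-3.3, 0.3, 17.0]
grip_width: 0.0005
grasp_force: 8.4
```

17 N at z=0.0563 is stiffer than the spring alone would give. I'll look from all the cameras before going on.

Run:
```python
from fit import *
from go import *
st();o=[]
for n,S in(("scene",6),("side",6),("wrist",3)):
    c=read_camera(n);im=cv2.resize(c["frame"],None,fx=S,fy=S,interpolation=cv2.INTER_CUBIC)
    a=-.35;Rr=np.array([[np.cos(a),-np.sin(a)],[np.sin(a),np.cos(a)]])
    for q,col in((prism([(-.04,-.04),(.04,-.04),(.04,.04),(-.04,.04)],.0,.04),(255,0,0)),(prism(circ(.018),.0575,.058),(0,0,255)),(prism(circ(.018),.0515,.052),(255,0,255))):
        q=np.array(q);cv2.polylines(im,[hull(c,np.c_[q[:,:2]@Rr.T+[.684,-.035],q[:,2]],S)],True,col,1)
    u,w=(proj(c,(.684,-.035,.05))*S).astype(int);u=np.clip(u,133,640*S-133);w=np.clip(w,200,400*S-200);o.append(im[w-200:w+200,u-133:u+133])
cv2.imwrite("pics/btn.png",np.hstack(o)[:,:,::-1])
```

```text
18.85 p [ 0.6855 -0.0331  0.0563] rot [1.7983e+02 1.0000e-02 9.7070e+01] q [-0.8 29.1  1.8 88.  -1.  62.8  8.3] F [-3.3  0.3 17. ] w 0.0005134296963837635
[[-0.123  0.992  0.003]
 [ 0.992  0.123  0.   ]
 [-0.     0.003 -1.   ]]
```

View pics/btn.png

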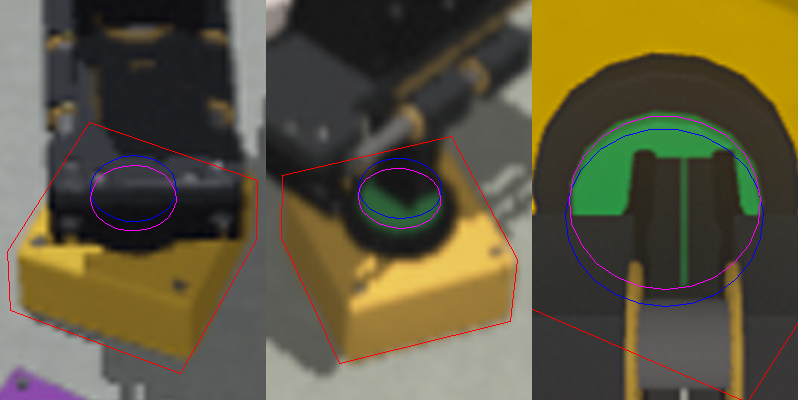

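The button lies on the pressed-down outline (magenta) in the side and wrist views, and the fingertips are well inside it. I'll add a slight extra press, then lift away.

Call:
play_rows(
  steps=[
    [[0,0,0.002,0,0,0,0],[0,0,0,0,0,0,0]],
  ],
)

```text
time_s: 19.2
tool_pos: [0.6856, -0.0331, 0.0561]
tool_rot: [179.8, 0.0, 97.1]
force: [-7.3, 1.3, 25.3]
grip_width: 0.0004
grasp_force: 12.5
```

Call:
play_rows(
  steps=[
    [[0,0,-0.005,0,0,0,0],[0,0,-0.01,0,0,0,0],[0,0,-0.03,0,0,0,0],[0,0,-0.04,0,0,0,0],[0,0,-0.04,0,0,0,0],[0,0,-0.04,0,0,0,0],[0,0,0,0,0,0,0],[0,0,0,0,0,0,0],[0,0,0,0,0,0,0]],
  ],
)

```text
time_s: 20.1
tool_pos: [0.683, -0.0332, 0.2134]
tool_rot: [-179.8, -0.0, 97.1]
force: [0.5, 0.1, -0.4]
grip_width: 0.0006
grasp_force: 0.0
```

Run:
```python
from fit import *
from go import *
st()
CY=CYL+[prism(circ(.006),.16,.196)]
for n in("scene","side"):
    c=read_camera(n);d=silhouettes(n,"cylinder")
    if d: print(n,d[0]["p"],fit(CY,[(c,d[0]["pixels"].astype(np.float32))],[.524,.1345],False))
c=read_camera('wrist');m=near(c,mask(c,'green'),(.684,-.033,.058),90)
k,l,s,ce=cv2.connectedComponentsWithStats(m.astype(np.uint8));i=1+np.argmax(s[1:,4]);L,T,w,h=s[i][:4]
for z in(.052,.058): print(z,onz(c,L+w,T+h/2,z)-onz(c,L,T+h/2,z),onz(c,L+w/2,T+h/2,z))
```

```text
20.1 p [ 0.683  -0.0332  0.2134] rot [-1.7977e+02 -3.0000e-02  9.7070e+01] q [-1.1 22.8  2.2 78.4 -0.9 79.1  8.2] F [ 0.5  0.1 -0.4] w 0.0006101617840429819
[[-0.123  0.992 -0.004]
 [ 0.992  0.123 -0.   ]
 [ 0.    -0.004 -1.   ]]
scene 0.56 (array([0.5215166 , 0.13452257]), np.float64(0.1579781174659729))
side 0.77 (array([0.52509987, 0.13042442]), np.float64(0.09600311517715454))
0.052 [0.03469046 0.00439426 0.        ] [ 0.68468711 -0.04248074  0.052     ]
0.058 [0.03404786 0.00431286 0.        ] [ 0.68451202 -0.0407481   0.058     ]
```

The press hit a hard stop: the force went from 17 to 25 N with only 0.2 mm of movement. The cylinder hasn't moved since it was seated, so I'll hand the job in.

```bash
python3 -c "
from cell import *
print(sign_off())"
```

```text
the job is handed in; nothing more can be done
None
```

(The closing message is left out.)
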